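# Light the board and point out the crooked capacitor

### The job

A fault photo is to be taken of the circuit board: switch on the desk lamp by pressing the round button on its base fully in with the fingertips, so that it stays in. Then point at the one capacitor that stands crooked: bring the fingertips from above to about 2 cm over the middle of its top, keep them there for at least two seconds without touching the board or anything on it, and finish there, still pointing. Grasp nothing, and leave the lamp and everything else on the bench in its place.

Things in the scene. Friction and masses are not known exactly. Their poses are not given: they have to be found in the camera images.
- lamp_button (a joint): travel of the desk lamp's latching push button in m: 0 up (lamp off), 0.006 fully in (lamp on); it slides straight down, resists with about 3 N, stops at 0.006 and stays wherever it is pushed
- button_top (a point): centre of the top of the lamp's white push button, a low dome 31 mm across in a grey ring, standing 13.5 mm proud of the lamp base when up (its top is then 43.5 mm above the table)
- lamp: white desk lamp, loose on the table, about 1.4 kg: round base 150 mm across and 30 mm high, origin at the centre of its underside. The button is 45 mm from the centre towards the base's own -x; an upright stem 14 mm thick stands 55 mm from the centre towards its own +x (on the side away from the robot) and is 0.39 m high; from its top a 0.31 m light bar reaches out nearly level, turned 60 degrees to the left of the base's +x, away from the robot
- crooked_top (a point): centre of the metal top of the crooked capacitor: the same kind of can as the other three (35 mm across, 50 mm long) but leaning over by 25 degrees, in any direction, in any of the four places of the row. This point lies about 96 mm above the table, the upper rim of the can 7 mm higher; fixed to the board. The point's z axis is vertical
- cap_a: a sound electrolytic capacitor: upright dark can, 35 mm across and 50 mm tall, with a bare metal top; fixed to the board, origin at the centre of its underside
- cap_b: a sound electrolytic capacitor: upright dark can, 35 mm across and 50 mm tall, with a bare metal top; fixed to the board, origin at the centre of its underside
- cap_c: a sound electrolytic capacitor: upright dark can, 35 mm across and 50 mm tall, with a bare metal top; fixed to the board, origin at the centre of its underside
- board: green power-supply circuit board, 150 x 240 mm, held level in a steel bench holder (170 x 320 mm), fixed to the table; origin on the table under the board's centre. The board's top is 43 mm above the table. The four capacitors stand in a row along its own y, 56 mm apart, 42 mm from the centre towards its own -x (the side near the robot); the heat sink, transformer, choke and terminal block behind the row reach at most 31 mm above the board, the upright capacitors 50 mm
- spool: loose spool of solder standing on end, 60 mm across, 50 mm high, between the lamp and the board; origin at the centre of its underside
- flux_jar: loose small round jar, 48 mm across, 42 mm high; origin at the centre of its underside
- screwdriver: loose screwdriver, 170 mm long, lying in front of the board
- multimeter: loose black multimeter lying on its back, 185 x 90 mm, 52 mm high, left of the board; origin at the centre of its underside
- cutters: loose flush cutters with blue handles, 125 mm long, lying flat
- parts_box: loose clear box of small parts, 92 x 132 mm, 33 mm high, behind the board
- tip_cleaner: loose black pot of brass curls, 70 mm across, 42 mm high, left of the board

How it is judged:
By the outcome, as a careful person would: the job done as asked, in the order asked, and still so for the second after the job is handed in, with the robot touching nothing.
It also fails if it takes over 45 s, if anything falls off the work surface, if the arm or the gripper's body presses on something with over 40 N, if the wrist force passes 120 N, or if a joint passes its speed limit or range.

### The arm

A 6-joint arm with a two-finger parallel gripper is mounted at the origin on the work surface. World frame = base frame: x ahead of the robot, y to its left, z up, the work surface at z = 0. Lengths are in m, angles in degrees, forces in N, time in s.
With the tool pointing down it reaches from about 0.35 to 0.925 m from the base axis. Payload 6.4 kg.
Tool frame: the origin (TCP) lies midway between the tips of the shut fingers; the grasp point (between the pads) lies 19 mm behind it; y points along the fingers, z is the direction in which the jaws open and shut, and the axes are right-handed (so a half turn about y gives the same grasp; the last joint's range is limited). The gripper opens to 94 mm and grips with 3 to 60 N. Pads are 16 mm wide; open, the fingers measure 119 mm over their backs; the gripper's body (75 mm by 177 mm) begins 78 mm behind the grasp point.
Start: joints at [-85.72, 14.043, 89.255, -0, 76.702, -9.975], TCP at [0.16, -0.63, 0.205] pointing down, gripper open.
Joint ranges: [-179.41, 179.41], [-58.25, 129.5], [7.25, 145.43], [-54.29, 234.29], [11.92, 165.04], [-157.13, 157.13]. Speed limits (degrees/s): [147.25, 147.25, 180, 180, 180, 180].

### API

Orientations are given as a 3x3 rotation matrix whose columns are the frame's x, y, z axes.
In Python, from bench import bot gives the robot as it stands.
- The arm moves only by the shell command python3 -m inch 'ROWS' [FORCE]. ROWS is JSON, one flat list of numbers, 7 for each row, row after row: the shift along the tool's x, y, z in m, then the turn, a rotation vector about the tool's x, y, z in degrees, then the finger opening in m, from 0 to 0.094. In form: [tx, ty, tz, wx, wy, wz, gripper, tx, ty, tz, wx, wy, wz, gripper, ...]. A call has 1 to 20 rows; each row shifts and turns the pose as measured when the row begins, along the tool's axes as they then stand; what a row does not reach is not made up. A row lasts 1/12 s, in which the tool goes at most 41.7 mm and 7.16 degrees, less where a joint would pass 70% of its speed; a pose out of reach is approached as far as the arm can. A call with a gripper value outside its range is refused whole. The fingers move at their own pace and stop on an object; FORCE is the grip in N (left out, the last holds). Time passes only in rows, so rows that do not move let the fingers close. It gives the time, the measured TCP pose, the force and the opening at its end, in the units of the state.
- bot.get_state(): the state, without advancing time (a new reading comes with each control period).
- bot.get_image(name): name is "side" or "top"; returns (picture, depth): 384x512x3 uint8, red, green, blue; 384x512 float32, m along the optical axis (not along the pixel's ray), 0 where there is no reading.
- bot.camera_model(name): a dict with "vfov" (degrees; the focal length in pixels is half the picture's height over the tangent of half this angle, whatever the lens; pixels are square), "cx", "cy" (the principal point, pixels), "k1" (the pictures are not rectified: a ray, as slopes to the right and down, at radius r is drawn at 1 + k1 r^2 times it, then the intrinsics apply), "R" (3x3) and "t" (3): a world point X has camera coordinates R X + t. Camera axes: x right, y down, z forward; pixel columns grow to the right and rows downward; lengths in m; the calibration is good to about 2 mm. A picture is of the moment at which its call begins. camera_model takes no time and is no camera call.
- bot.close_job(): hands the job in, once; it reports no verdict.
Trained networks look in the newest picture that a camera, given by its name, has taken for a name from the list of things; names that differ only in an ending like _2 or _b are one class to them, and where a whole thing is asked for, a point or a joint stands for the part that bears it (a point fixed in the world has none). Each returns a list of dicts, best first, with "conf" (0 to 1); they miss things now and then, are a little off and sometimes report something else, mostly with a low value. They report only what shows in the picture. A call takes as long as a camera call.
- bot.silhouettes(camera, query): "region" (384x512 bool, what is visible of it).
- bot.spot_point(camera, query): "at" ([x, y, z] in m, in world coordinates, good to about 4 mm: a listed point, or the origin of a listed thing).
The state is a dict: "t": time; "joints": joint angles; "qd": joint speeds; "effort": joint torques, N m; "position": TCP position; "eef_rot": TCP orientation; "contact_force": force on the tool from outside, world axes, zero at the start; "wrist_torque": the same for the moment, N m; "opening": finger opening in m.
Only numpy, scipy, OpenCV 4.12 (cv2) and the standard library are available. Lean on these libraries where they do the work, as an engineer would, in place of code of your own. Each camera call takes 0.05 s, during which the arm holds its last target. There are 200 camera calls.

## Working session

There is one attempt and no reset: what is moved stays moved. The work goes in short steps, Python scripts to look and compute and a shell command to move; the robot and the scene stay as the last step left them, time stands still between calls to the robot, and variables do not carry over. Pictures are saved under pics/ and viewed, about 8 in all and at most 12, crops included, and the job is handed in when it is done.

```bash
mkdir -p pics
python3 - <<'E'
from bench import bot
import cv2,numpy as np
s=bot.get_state();print(s['t'],s['position'],np.round(s['eef_rot'],3).tolist(),s['opening'])
for c in('top','side'):
    im,d=bot.get_image(c);cv2.imwrite(f'pics/{c}0.png',im[:,:,::-1])
    m=bot.camera_model(c);print(c,np.round(-np.array(m['R']).T@m['t'],3),m['vfov'],m['k1'],m['cx'],m['cy'])
    for q in('button_top','lamp','crooked_top','cap_a','board','spool'):
        print(c,q,[(np.round(r['at'],4).tolist(),round(r['conf'],2)) for r in bot.spot_point(c,q)])
E
```

```text
0.0 [ 0.16000436 -0.62937924  0.20436792] [[-0.969, -0.0, 0.246], [-0.246, 0.002, -0.969], [-0.0, -1.0, -0.002]] 0.0942927533060417
top [0.484 0.015 1.053] 55.957459921887775 -0.08638298243694958 253.23767235592413 196.38732696539734
top button_top [([0.4888, -0.4033, 0.0465], 0.42)]
top lamp [([0.5131, -0.4388, -0.0], 0.74)]
top crooked_top []
top cap_a [([0.6103, 0.0355, 0.043], 0.73), ([0.6231, 0.1478, 0.0404], 0.66), ([0.6337, 0.201, 0.0408], 0.62)]
top board [([0.6629, 0.1155, -0.0016], 0.78)]
top spool [([0.5998, -0.2166, -0.0041], 0.56)]
side [0.477 0.692 0.794] 55.92707459252445 0.01922327944906285 255.75292549086717 194.04040041191408
side button_top [([0.4897, -0.3993, 0.0467], 0.53), ([0.6235, 0.1511, 0.0438], 0.44)]
side lamp [([0.509, -0.4378, -0.0018], 0.95)]
side crooked_top [([0.6317, 0.1091, 0.0953], 0.56)]
side cap_a [([0.6254, 0.1466, 0.042], 0.81), ([0.6334, 0.2028, 0.0406], 0.72), ([0.6107, 0.0397, 0.044], 0.68)]
side board [([0.6642, 0.1138, -0.0035], 0.88)]
side spool [([0.5983, -0.2185, 0.0008], 0.58)]
```

View pics/top0.png

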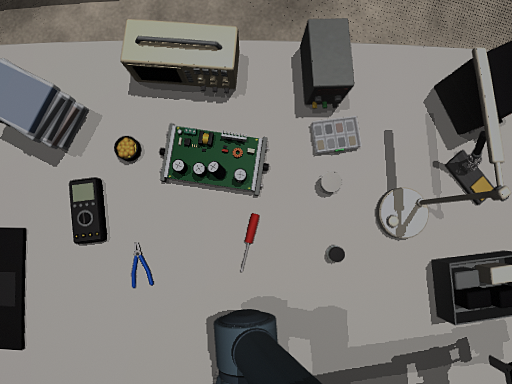

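View pics/side0.png

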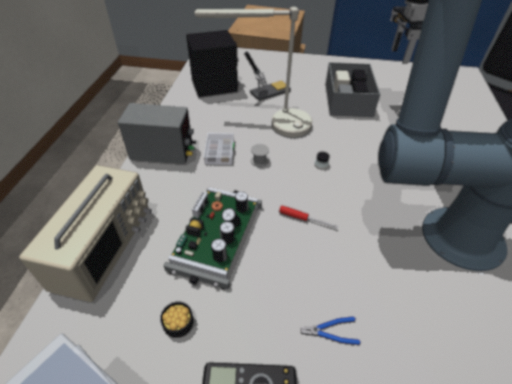

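The lamp base is at about (402,213) in the top view, with its button at (392,222). The stem runs off to the right and the bar goes up the picture (+x). The capacitors are at (179,166), (199,169), (213,167) and (240,175). The uneven spacing suggests the third from the right is crooked. I'll refine both targets from depth.

```bash
cat > h.py <<'E'
import numpy as np,cv2
from bench import bot
def cloud(c):
    im,d=bot.get_image(c);m=bot.camera_model(c);h,w=d.shape
    f=h/2/np.tan(np.radians(m['vfov']/2))
    v,u=np.mgrid[:h,:w];a=(u-m['cx'])/f;b=(v-m['cy'])/f;x,y=a.copy(),b.copy()
    for _ in range(10):
        s=1+m['k1']*(x*x+y*y);x,y=a/s,b/s
    P=(np.stack([x*d,y*d,d],-1)-m['t'])@np.array(m['R']);P[d==0]=np.nan
    return im,P
def proj(c,X):
    m=bot.camera_model(c);f=192/np.tan(np.radians(m['vfov']/2))
    p=np.array(m['R'])@X+m['t'];p=p[:2]/p[2];p=p*(1+m['k1']*(p@p));return p*f+[m['cx'],m['cy']]
E
python3 - <<'E'
from h import *
for c in('top','side'):
    im,P=cloud(c);X,Y,Z=np.moveaxis(P,-1,0)
    m=(np.abs(X-.622)<.04)&(Y>0)&(Y<.24)&(Z>.084)
    n,l,st,ce=cv2.connectedComponentsWithStats(m.astype('uint8'))
    for i in range(1,n):
        p=P[l==i]
        if len(p)>8: print(c,'cap',len(p),p.mean(0).round(4),p.min(0).round(3),p.max(0).round(3))
    m=(np.hypot(X-.49,Y+.401)<.035)&(Z>.036)&(Z<.06);p=P[m]
    print(c,'button',len(p),p.mean(0).round(4),p.min(0).round(3),p.max(0).round(3))
    m=(np.hypot(X-.511,Y+.438)<.1)&(Z>.02)&(Z<.06);p=P[m]
    print(c,'base',len(p),p.mean(0).round(4),p.min(0).round(3),p.max(0).round(3))
    for nm,(u0,u1,v0,v1) in dict(cap=((160,270,120,200) if c=='top' else (165,265,180,290)),lamp=((370,430,180,245) if c=='top' else (265,320,95,145))).items():
        k=im[v0:v1,u0:u1,::-1].copy();q=5;k=cv2.resize(k,None,fx=q,fy=q,interpolation=cv2.INTER_CUBIC)
        for T in([.6317,.1091,.096],[.489,-.401,.0435],[.6245,.147,.093]):
            u=(proj(c,np.array(T))-[u0,v0]+.5)*q;cv2.drawMarker(k,tuple(int(z) for z in u),(0,0,255),0,12,1)
        cv2.imwrite(f'pics/{nm}_{c}.png',k)
a=[cv2.imread(f'pics/{n}.png') for n in('cap_top','cap_side','lamp_top','lamp_side')]
H=300;a=[cv2.resize(x,(390,300)) for x in a]
cv2.imwrite('pics/mos.png',np.vstack([np.hstack(a[:2]),np.hstack(a[2:])]))
E
```

```text
top cap 138 [0.6341 0.2016 0.0922] [0.618 0.186 0.087] [0.651 0.219 0.097]
top cap 152 [0.627  0.1035 0.0946] [0.611 0.086 0.085] [0.646 0.121 0.105]
top cap 134 [0.6259 0.1456 0.092 ] [0.61  0.129 0.086] [0.643 0.162 0.096]
top cap 132 [0.6094 0.0351 0.092 ] [0.592 0.019 0.084] [0.627 0.051 0.096]
top button 83 [ 0.4874 -0.4008  0.0407] [ 0.475 -0.416  0.036] [ 0.501 -0.387  0.044]
top base 2000 [ 0.5115 -0.4354  0.0297] [ 0.44  -0.514  0.02 ] [ 0.586 -0.364  0.059]
side cap 126 [0.6106 0.0404 0.0921] [0.594 0.02  0.084] [0.628 0.056 0.097]
side cap 153 [0.6282 0.11   0.0952] [0.611 0.093 0.084] [0.648 0.125 0.104]
side cap 149 [0.6261 0.1512 0.0925] [0.61  0.132 0.084] [0.643 0.166 0.096]
side cap 163 [0.6341 0.2059 0.0927] [0.618 0.187 0.084] [0.652 0.222 0.097]
side button 47 [ 0.4879 -0.3971  0.0428] [ 0.471 -0.427  0.036] [ 0.502 -0.383  0.048]
side base 836 [ 0.5134 -0.4291  0.0331] [ 0.44  -0.513  0.02 ] [ 0.588 -0.362  0.057]
```

View pics/mos.png

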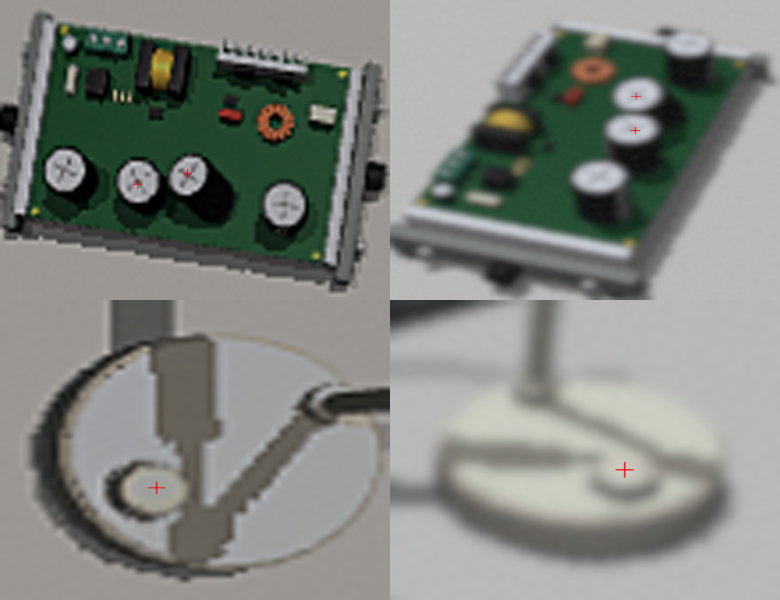

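The crooked capacitor is confirmed as the second from the right, with its top centre at about (0.628, 0.107, 0.096). The button is at about (0.488, -0.400). First I'll shut the fingers and turn, so the gripper body clears the stem.

```bash
python3 -m inch '[0,0,0,0,-7.1,0,0, 0,0,0,0,-7.1,0,0, 0,0,0,0,-7.1,0,0, 0,0,0,0,-7.1,0,0, 0,0,0,0,-7.1,0,0, 0,0,0,0,-7.1,0,0, 0,0,0,0,-7.1,0,0, 0,0,0,0,-7.1,0,0, 0,0,0,0,-7.1,0,0, 0,0,0,0,-7.1,0,0, 0,0,0,0,-7.1,0,0, 0,0,0,0,-7.1,0,0, 0,0,0,0,-7.1,0,0, 0,0,0,0,-7.1,0,0, 0,0,0,0,-7.1,0,0, 0,0,0,0,0,0,0]'
cat > go.py <<'E'
import sys
from h import *
s=bot.get_state();R=np.array(s['eef_rot']);p=np.array(s['position'])
T=np.array([float(a) for a in sys.argv[1:4]])
print(s['t'],'pos',p.round(4),'tool shift',(R.T@(T-p)).round(4),'z yaw',np.degrees(np.arctan2(R[1,2],R[0,2])).round(1),'y',R[:,1].round(3),'F',np.round(s['contact_force'],1),s['opening'],np.round(s['joints'],1))
E
python3 go.py .488 -.4 .1
```

```text
t: 2.13
position: [0.1601, -0.6301, 0.2057]
eef_rot: [[0.531, 0.0, 0.847], [-0.847, -0.0, 0.531], [0.0, -1.0, -0.0]]
contact_force: [0.7, 0.5, 0.3]
opening: 0.0005
2.1333 pos [ 0.1601 -0.6301  0.2057] tool shift [-0.0207  0.1057  0.4   ] z yaw 32.1 y [ 0. -0. -1.] F [0.7 0.5 0.3] 0.0005048430975810009 [ -85.7   14.    89.2    0.    76.7 -117.8]
```

```bash
python3 -m inch '[-0.002,0,0.036,0,0,0,0, -0.002,0,0.036,0,0,0,0, -0.002,0,0.036,0,0,0,0, -0.002,0,0.036,0,0,0,0, -0.002,0,0.036,0,0,0,0, -0.002,0,0.036,0,0,0,0, -0.002,0,0.036,0,0,0,0, -0.002,0,0.036,0,0,0,0, -0.002,0,0.036,0,0,0,0, -0.002,0,0.036,0,0,0,0, -0.001,0.01,0.036,0,0,0,0, 0,0,0,0,0,0,0]'
python3 go.py .488 -.4 .06
```

```text
t: 3.13
position: [0.5013, -0.4001, 0.1966]
eef_rot: [[0.489, 0.003, 0.872], [-0.872, -0.005, 0.489], [0.005, -1.0, 0.0]]
contact_force: [-1.1, 1.1, -0.6]
opening: 0.0004
3.1333 pos [ 0.5013 -0.4001  0.1966] tool shift [-0.0074  0.1365 -0.0116] z yaw 29.3 y [ 0.003 -0.005 -1.   ] F [-1.1  1.1 -0.6] 0.0004165950256668858 [-48.7  13.2  91.3  -0.   75.3 -78. ]
```

```bash
python3 -m inch '[-0.004,0.03,-0.006,0,0,0,0, -0.0035,0.03,-0.0055,0,0,0,0, 0,0.03,0,0,0,0,0, 0,0.03,0,0,0,0,0, 0,0.01,0,0,0,0,0, 0,0,0,0,0,0,0]'
python3 go.py .488 -.4 .0375
python3 - <<'E'
from h import *
for c,(u0,u1,v0,v1) in dict(top=(350,450,175,250),side=(245,345,80,155)).items():
    im,_=bot.get_image(c);print(c,[(np.round(r['at'],4).tolist(),round(r['conf'],2)) for r in bot.spot_point(c,'button_top')])
    k=cv2.resize(im[v0:v1,u0:u1,::-1],(500,375),interpolation=2);cv2.imwrite(f'pics/n_{c}.png',k)
cv2.imwrite('pics/near.png',cv2.resize(np.hstack([cv2.imread('pics/n_top.png'),cv2.imread('pics/n_side.png')]),(800,300)))
E
```

```text
t: 3.63
position: [0.4919, -0.4007, 0.066]
eef_rot: [[0.479, 0.008, 0.878], [-0.877, -0.012, 0.48], [0.014, -1.0, 0.002]]
contact_force: [-0.1, 0.4, 0.6]
opening: -0.0
3.6333 pos [ 0.4919 -0.4007  0.066 ] tool shift [-0.0029  0.0284 -0.0031] z yaw 28.7 y [ 0.008 -0.012 -1.   ] F [-0.1  0.4  0.6] -1.3670097658463587e-05 [-49.4  20.4  97.1  -0.1  61.7 -78. ]
top [([0.6347, 0.1123, 0.0926], 0.53), ([0.4897, -0.4026, 0.0475], 0.48)]
side [([0.6353, 0.2002, 0.0414], 0.45), ([0.4884, -0.4028, 0.045], 0.37)]
```

View pics/near.png

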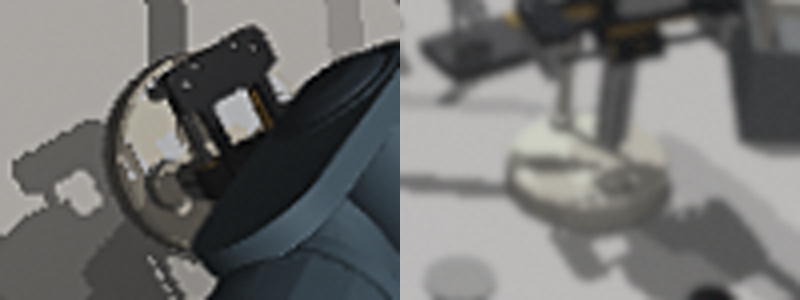

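The fingers are directly over the button in both views. I'll lower them in small steps.

```bash
python3 -m inch '[-0.001,0.007,-0.003,0,0,0,0, -0.0005,0.007,0,0,0,0,0, 0,0.004,0,0,0,0,0, 0,0.004,0,0,0,0,0, 0,0.003,0,0,0,0,0]'
python3 go.py .488 -.401 .0375
```

```text
t: 4.25
position: [0.4939, -0.4075, 0.0508]
eef_rot: [[0.479, 0.022, 0.877], [-0.877, -0.027, 0.48], [0.034, -0.999, 0.006]]
contact_force: [0.9, -0.1, -0.1]
opening: 0.0005
4.25 pos [ 0.4939 -0.4075  0.0508] tool shift [-0.009   0.0129 -0.0021] z yaw 28.7 y [ 0.022 -0.027 -0.999] F [ 0.9 -0.1 -0.1] 0.0005285464957855261 [-49.6  21.7  97.3  -0.1  59.1 -78.3]
```

```bash
python3 -m inch '[-0.006,0,-0.002,0,0,2,0, -0.004,0,0,0,0,0.5,0, 0,0,0,0,0,0,0]'
python3 go.py .488 -.401 .0375
```

```text
t: 4.5
position: [0.4868, -0.3987, 0.049]
eef_rot: [[0.48, -0.001, 0.877], [-0.877, 0.014, 0.48], [-0.013, -1.0, 0.006]]
contact_force: [-0.2, -0.4, 0.1]
opening: 0.0004
4.5 pos [ 0.4868 -0.3987  0.049 ] tool shift [ 0.0027  0.0115 -0.0001] z yaw 28.7 y [-0.001  0.014 -1.   ] F [-0.2 -0.4  0.1] 0.0003506280235409815 [-49.8  21.9  97.1   0.5  61.6 -78.8]
```

```bash
python3 -m inch '[0.002,0.004,0,0,0,-0.5,0, 0,0.004,0,0,0,0,0, 0,0.003,0,0,0,0,0, 0,0.003,0,0,0,0,0]'
python3 go.py .488 -.401 .0375
```

```text
t: 4.83
position: [0.4886, -0.4014, 0.0369]
eef_rot: [[0.48, 0.004, 0.877], [-0.877, 0.003, 0.48], [-0.001, -1.0, 0.005]]
contact_force: [-8.5, 7.8, 27.3]
opening: 0.0004
4.8333 pos [ 0.4886 -0.4014  0.0369] tool shift [-0.0007 -0.0006 -0.0004] z yaw 28.7 y [ 0.004  0.003 -1.   ] F [-8.5  7.8 27.3] 0.0003856660938920616 [-49.8  22.9  97.3   0.3  59.8 -78.7]
```

The force is 27 N at z = 0.037, so the button is at its stop. Next I'll lift straight up.

```bash
python3 -m inch '[0,-0.005,0,0,0,0,0, 0,-0.02,0,0,0,0,0, 0,-0.03,0,0,0,0,0, 0,-0.03,0,0,0,0,0, 0,-0.03,0,0,0,0,0, 0,-0.03,0,0,0,0,0, 0,-0.02,0,0,0,0,0, 0,0,0,0,0,0,0]'
python3 go.py .628 .107 .2
python3 - <<'E'
from h import *
for c,(u0,u1,v0,v1) in dict(top=(350,450,175,250),side=(245,345,80,155)).items():
    im,P=cloud(c);X,Y,Z=np.moveaxis(P,-1,0)
    print(c,[(q,np.round(r['at'],4).tolist(),round(r['conf'],2)) for q in('button_top','lamp') for r in bot.spot_point(c,q)])
    m=(np.hypot(X-.488,Y+.4)<.012);print(np.nanmedian(Z[m]),m.sum())
    cv2.imwrite(f'pics/f_{c}.png',im[:,:,::-1])
    k=cv2.resize(im[v0:v1,u0:u1,::-1],(400,300),interpolation=2);cv2.imwrite(f'pics/n_{c}.png',k)
cv2.imwrite('pics/after.png',np.hstack([cv2.imread('pics/n_top.png'),cv2.imread('pics/n_side.png')]))
E
```

```text
t: 5.5
position: [0.4873, -0.4003, 0.204]
eef_rot: [[0.481, 0.002, 0.877], [-0.877, 0.007, 0.481], [-0.005, -1.0, 0.005]]
contact_force: [-0.8, -1.1, 1.2]
opening: 0.0004
5.5 pos [ 0.4873 -0.4003  0.204 ] tool shift [-0.3773  0.0077  0.3671] z yaw 28.7 y [ 0.002  0.007 -1.   ] F [-0.8 -1.1  1.2] 0.0003863918592183612 [-49.8  11.7  92.2   0.3  76.4 -78.6]
top [('button_top', [0.4883, -0.4023, 0.0447], 0.55), ('lamp', [0.5104, -0.4389, 0.001], 0.88)]
0.23507811085346714 184
side [('button_top', [0.4881, -0.4, 0.0406], 0.39), ('lamp', [0.5115, -0.4358, -0.0015], 0.56)]
0.24266967547321286 141
```

View pics/after.png

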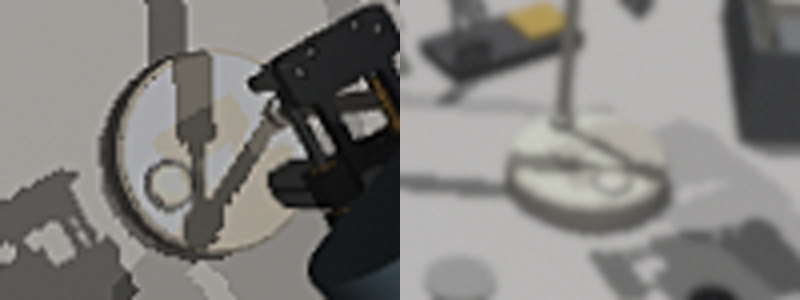

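The button now sits low inside its ring, and the lamp reads at the same place as before. Next I'll carry the tool over to the capacitor at height.

```bash
python3 -m inch '[-0.027,0,0.026,0,0,0,0, -0.027,0,0.026,0,0,0,0, -0.027,0,0.026,0,0,0,0, -0.027,0,0.026,0,0,0,0, -0.027,0,0.026,0,0,0,0, -0.027,0,0.026,0,0,0,0, -0.027,0,0.026,0,0,0,0, -0.027,0,0.026,0,0,0,0, -0.027,0,0.026,0,0,0,0, -0.027,0,0.026,0,0,0,0, -0.027,0,0.026,0,0,0,0, -0.027,0,0.026,0,0,0,0, -0.027,0,0.026,0,0,0,0, 0,0,0,0,0,0,0]'
python3 go.py .628 .107 .16
python3 - <<'E'
from h import *
for c in('top','side'):
    im,P=cloud(c);X,Y,Z=np.moveaxis(P,-1,0)
    for r in(.008,.012):
        m=np.hypot(X-.488,Y+.4)<r;print(c,np.nanmedian(Z[m]),m.sum())
    m=(np.hypot(X-.511,Y+.438)<.065)&(np.hypot(X-.488,Y+.4)>.03)&(Z<.05);print('base top',np.nanmedian(Z[m]))
    print(c,[(q,np.round(r['at'],4).tolist(),round(r['conf'],2)) for q in('button_top','lamp','crooked_top') for r in bot.spot_point(c,q)])
E
```

```text
t: 6.97
position: [0.6086, 0.0954, 0.1803]
eef_rot: [[0.471, -0.039, 0.881], [-0.881, 0.031, 0.473], [-0.046, -0.999, -0.019]]
contact_force: [0.1, -0.9, -0.2]
opening: 0.0005
6.9667 pos [0.6086 0.0954 0.1803] tool shift [-0.0001  0.0199  0.023 ] z yaw 28.2 y [-0.039  0.031 -0.999] F [ 0.1 -0.9 -0.2] 0.0004517980796666347 [ -2.4  12.1  94.3   1.7  75.9 -31. ]
top 0.0361420545848103 23
top 0.03536973596657541 56
base top 0.0291601308370061
top [('button_top', [0.4857, -0.4031, 0.0412], 0.45)]
side 0.0390338578413828 10
side 0.03901579833233108 26
base top 0.0331812913424656
side [('button_top', [0.4855, -0.4017, 0.0377], 0.53), ('lamp', [0.5102, -0.4357, 0.0005], 0.63), ('crooked_top', [0.6318, 0.1068, 0.0993], 0.75), ('crooked_top', [0.6931, 0.3645, -0.0004], 0.6)]
```

Depth puts the button top about 6–7 mm above the base, where fully in would be 7.5, and the lamp hasn't moved. Next I'll level the tool, centre it and lower it.

```bash
python3 -m inch '[0,0.005,0.012,1.1,0,-2.6,0, 0,0.01,0.011,0,0,0,0, 0,0.01,0,0,0,0,0, 0,0,0,0,0,0,0]'
python3 go.py .629 .107 .117
```

```text
t: 7.7
position: [0.6302, 0.0951, 0.1571]
eef_rot: [[0.46, 0.006, 0.888], [-0.888, -0.004, 0.46], [0.006, -1.0, 0.004]]
contact_force: [-0.5, -1.1, -1.5]
opening: 0.0005
7.7 pos [0.6302 0.0951 0.1571] tool shift [-0.0113  0.0401  0.0043] z yaw 27.4 y [ 0.006 -0.004 -1.   ] F [-0.5 -1.1 -1.5] 0.0005186638099818093 [ -1.5  14.8  93.6  -0.2  71.3 -28.8]
```

```bash
python3 -m inch '[-0.011,0.008,0.004,0,0,0,0, 0,0.008,0,0,0,0,0, 0,0.006,0,0,0,0,0, 0,0,0,0,0,0,0]'
python3 go.py .629 .107 .117
python3 - <<'E'
from h import *
s=bot.get_state();L=[]
for c,(u0,u1,v0,v1) in dict(top=(160,270,125,207),side=(165,275,190,272)).items():
    im,_=bot.get_image(c);print(c,[(np.round(r['at'],4).tolist(),round(r['conf'],2)) for r in bot.spot_point(c,'crooked_top')])
    k=cv2.resize(im[v0:v1,u0:u1,::-1],None,fx=3.6,fy=3.6,interpolation=2)
    for T,co in((np.array(s['position']),(0,255,0)),(np.array([.629,.107,.096]),(0,0,255))):
        u=(proj(c,T)-[u0,v0]+.5)*3.6;cv2.drawMarker(k,tuple(int(z) for z in u),co,0,10,1)
    L.append(k)
cv2.imwrite('pics/pt.png',np.hstack(L))
E
```

```text
t: 8.03
position: [0.6277, 0.1061, 0.133]
eef_rot: [[0.458, 0.005, 0.889], [-0.889, -0.003, 0.458], [0.005, -1.0, 0.003]]
contact_force: [0.7, 0.3, -0.0]
opening: 0.0002
8.0333 pos [0.6277 0.1061 0.133 ] tool shift [-0.0003  0.016   0.0016] z yaw 27.2 y [ 0.005 -0.003 -1.   ] F [ 0.7  0.3 -0. ] 0.00019658828620942393 [ -0.5  16.2  94.6  -0.2  69.  -27.7]
top []
side [([0.6313, 0.1072, 0.0965], 0.69)]
```

View pics/pt.png

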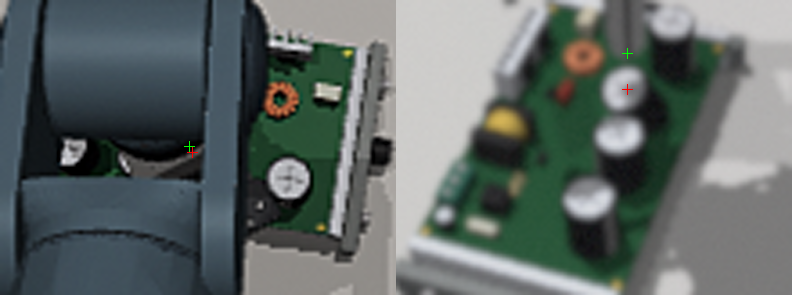

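In the side view the fingertips end at (625,50), directly above the crooked cap's top, which is centred at about (625,89). I'll lower the last 16 mm.

```bash
python3 -m inch '[0,0.006,0.002,0,0,0,0, 0,0.005,0,0,0,0,0, 0,0.004,0,0,0,0,0, 0,0,0,0,0,0,0]'
python3 go.py .6295 .107 .116
```

```text
t: 8.57
position: [0.6324, 0.1067, 0.1206]
eef_rot: [[0.457, 0.011, 0.889], [-0.889, -0.003, 0.457], [0.008, -1.0, 0.008]]
contact_force: [-0.4, 0.5, 0.9]
opening: 0.0004
8.5667 pos [0.6324 0.1067 0.1206] tool shift [-0.0017  0.0046 -0.0025] z yaw 27.2 y [ 0.011 -0.003 -1.   ] F [-0.4  0.5  0.9] 0.00038672053956231855 [ -0.5  17.4  94.5  -0.2  67.5 -27.6]
```

```bash
python3 -m inch '[-0.0015,0.004,-0.002,0,0,0,0, 0,0,0,0,0,0,0, 0,0,0,0,0,0,0]'
python3 go.py .6295 .107 .116
```

```text
t: 8.82
position: [0.6296, 0.107, 0.1156]
eef_rot: [[0.457, 0.011, 0.889], [-0.889, -0.003, 0.457], [0.008, -1.0, 0.008]]
contact_force: [-0.1, -0.7, 0.5]
opening: 0.0006
8.8167 pos [0.6296 0.107  0.1156] tool shift [ 0.     -0.0004 -0.0001] z yaw 27.2 y [ 0.011 -0.003 -1.   ] F [-0.1 -0.7  0.5] 0.0006133691372853261 [ -0.4  17.4  95.1  -0.2  66.9 -27.5]
```

```bash
Z='zero rows typed below'; python3 -m inch '[0,0,0,0,0,0,0, 0,0,0,0,0,0,0, 0,0,0,0,0,0,0, 0,0,0,0,0,0,0, 0,0,0,0,0,0,0, 0,0,0,0,0,0,0, 0,0,0,0,0,0,0, 0,0,0,0,0,0,0, 0,0,0,0,0,0,0, 0,0,0,0,0,0,0, 0,0,0,0,0,0,0, 0,0,0,0,0,0,0, 0,0,0,0,0,0,0, 0,0,0,0,0,0,0, 0,0,0,0,0,0,0, 0,0,0,0,0,0,0]'
python3 go.py .6295 .107 .116
python3 - <<'E'
from h import *
im,_=bot.get_image('side')
cv2.imwrite('pics/end.png',cv2.resize(im[60:310,130:360,::-1],None,fx=2.3,fy=2.3,interpolation=2))
for q in('lamp','button_top','spool','crooked_top'):print(q,[(np.round(r['at'],4).tolist(),round(r['conf'],2)) for r in bot.spot_point('side',q)])
E
```

```text
t: 10.15
position: [0.63, 0.1071, 0.1164]
eef_rot: [[0.457, 0.012, 0.889], [-0.889, -0.004, 0.457], [0.009, -1.0, 0.009]]
contact_force: [0.1, -0.3, 0.1]
opening: 0.0005
10.15 pos [0.63   0.1071 0.1164] tool shift [-0.0002  0.0004 -0.0005] z yaw 27.2 y [ 0.012 -0.004 -1.   ] F [ 0.1 -0.3  0.1] 0.00048063621306112993 [ -0.4  17.3  95.   -0.2  66.9 -27.5]
lamp [([0.5121, -0.4383, 0.0029], 0.82), ([0.3918, -0.2374, -0.0004], 0.68)]
button_top [([0.4889, -0.3997, 0.0381], 0.5), ([0.5984, -0.2205, -0.0025], 0.27)]
spool [([0.5966, -0.2208, -0.0009], 0.63)]
crooked_top [([0.6306, 0.1108, 0.0955], 0.58), ([0.5145, -0.4359, 0.0004], 0.54)]
```

View pics/end.png

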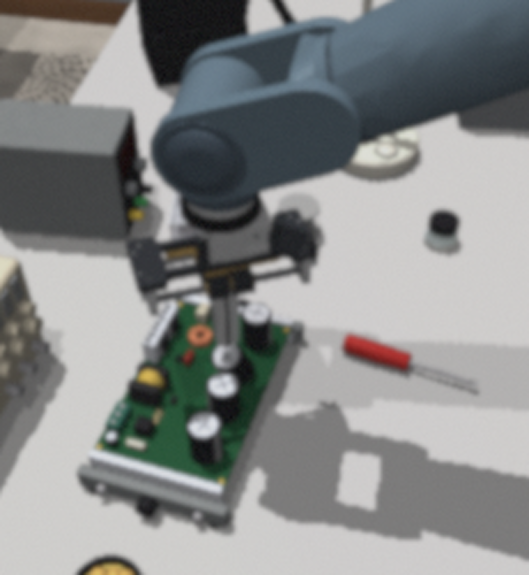

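The fingertips stand over the crooked cap's top, at (226,350) in this crop, with nothing touched. I'll hold a little longer and hand in.

```bash
python3 -m inch '[0,0,0,0,0,0,0, 0,0,0,0,0,0,0, 0,0,0,0,0,0,0, 0,0,0,0,0,0,0, 0,0,0,0,0,0,0, 0,0,0,0,0,0,0, 0,0,0,0,0,0,0, 0,0,0,0,0,0,0, 0,0,0,0,0,0,0, 0,0,0,0,0,0,0, 0,0,0,0,0,0,0, 0,0,0,0,0,0,0, 0,0,0,0,0,0,0, 0,0,0,0,0,0,0, 0,0,0,0,0,0,0, 0,0,0,0,0,0,0]'
python3 go.py .6295 .107 .116; python3 -c "from bench import bot;print(bot.close_job())"
```

```text
t: 11.73
position: [0.63, 0.1071, 0.1164]
eef_rot: [[0.457, 0.012, 0.889], [-0.889, -0.004, 0.457], [0.009, -1.0, 0.009]]
contact_force: [0.1, -0.9, 0.4]
opening: 0.0004
11.7333 pos [0.63   0.1071 0.1164] tool shift [-0.0002  0.0004 -0.0005] z yaw 27.2 y [ 0.012 -0.004 -1.   ] F [ 0.1 -0.9  0.4] 0.0004410785792492205 [ -0.4  17.3  95.   -0.2  66.9 -27.5]
the job is handed in; nothing more can be done
None
```

I pressed the lamp button fully in, then pointed at the crooked capacitor, and handed the job in at 11.7 s with the fingertips still there.

- **Button:** I pressed with shut fingertips to z ≈ 0.037 m with about 27 N. Afterwards the depth images showed its top 6–7 mm above the base, where fully in would be 7.5 mm. The lamp's position read the same as before, to within a few mm.
- **Pointing:** The crooked one is second from the right in the top view, with its top at about (0.630, 0.107, 0.096). The fingertips stayed at (0.630, 0.107, 0.116) for about 2.9 s with no contact force, 2 cm above it.
- **Disagreements:** The two cameras differed by a few mm on that point, and the last network reading put its y at 0.111 instead of 0.107. The top camera's network never found the point, and the arm hid it from that camera in the pointing pose. The final position therefore rests on the earlier depth images and the side view.

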